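# Build the filter stack and park the spare filter

### The job

Build the filter stack in the blue slotted holder: the blue lens at the bottom, then the aluminium spacer ring, then the amber filter on top, each lying flat and fully down on the one below. The green filter is the spare: park it flat in the middle of the round white pad. Set the optics and the spacer down gently without dropping them, and do not disturb the microscope objective, the beaker or the brass ring.

Things in the scene. Friction and masses are not known exactly. Their poses are not given: they have to be found in the camera images.
- lens: round optic, black rim and pale blue glass, a solid disc 40 mm in diameter and 18 mm high, about 50 g, lying flat loose on the bench. Origin: centre of the underside; z up along its axis. Yaw has no meaning. Both faces are alike.
- spacer: plain bare-aluminium ring, 40 mm outside, 29 mm hole, 14 mm high, about 35 g, lying flat loose on the bench. Origin: centre of the underside, on the axis; z up. Both faces are alike; yaw has no meaning.
- amber: round optic, black rim and amber-orange glass, a solid disc 40 mm in diameter and 14 mm high, about 50 g, lying flat loose on the bench. Origin: centre of the underside; z up along its axis. Yaw has no meaning. Both faces are alike.
- green: round optic, black rim and green glass, a solid disc 40 mm in diameter and 14 mm high, about 50 g, lying flat loose on the bench. Origin: centre of the underside; z up along its axis. Yaw has no meaning. Both faces are alike. The spare.
- holder: fixed blue slotted holder, 56 mm tall on a 76 mm base disc 4 mm thick. Two curved walls, 5 mm thick, on its own +x and -x sides form a bore 45 mm wide (flared to 51 mm over the top 6 mm); between them, on its +y and -y sides, slots about 30 mm wide are open down to the base, so fingers closing along the holder's y axis can go down in them. Origin: on the axis at bench height; z up.
- seat (a point): centre of the bore's floor in the holder: top of a white round seat 34 mm in diameter, 10 mm above the bench; axes as the holder's. Stacked right, undersides lie 10 (lens), 28 (spacer) and 42 mm (amber) above the bench, and the stack's top is flush with the wall tops.
- pad: fixed round white pad, 68 mm in diameter and 8 mm high with a thin red circle near its edge, flat top without a rim. The target of the green filter. Origin: on its axis at bench height; z up; yaw has no meaning.
- objective: bystander, loose: a steel microscope objective standing upright, 34 mm in diameter, 46 mm high, tapering at the top. Origin: centre of the underside. Leave it alone.
- beaker: bystander, loose: a small open clear glass beaker standing upright, 52 mm in diameter, 58 mm high. Origin: centre of the underside. Leave it alone.
- adapter: bystander, loose: a flat brass adapter ring, 58 mm outside, 42 mm hole, 9 mm high, larger than the spacer. Origin: centre of the underside. Leave it alone.
Not all that is in view belongs to the job. What is meant by the spacer is not pink or purple, and is the smaller of those in its own colour.

How it is judged:
By the outcome, as a careful person would: the job done as asked, in the order asked, and still so for the second after the job is handed in, with the robot touching nothing.
It also fails if it takes over 109 s, if anything falls off the work surface, if the arm or the gripper's body presses on something with over 40 N, if the wrist force passes 120 N, or if a joint passes its speed limit or range.

### The arm

A 6-joint arm with a two-finger parallel gripper is mounted at the origin on the work surface. World frame = base frame: x ahead of the robot, y to its left, z up, the work surface at z = 0. Lengths are in m, angles in rad, forces in N, time in s.
With the tool pointing down it reaches from about 0.275 to 0.825 m from the base axis. Payload 4.9 kg.
Tool frame: the origin (TCP) lies midway between the tips of the shut fingers; the grasp point (between the pads) lies 19 mm behind it (bot.grip_depth is the distance from the TCP to the grasp point, in m); y points along the fingers, x is the direction in which the jaws open and shut, and the axes are right-handed (so a half turn about y gives the same grasp; the last joint's range is limited). The gripper opens to 85 mm and grips with 20 to 120 N. Pads are 22 mm wide; open, the fingers measure 114 mm over their backs; the gripper's body (76 mm by 85 mm) begins 54 mm behind the grasp point. The pads swing forward as they close: fully open they stand 13 mm farther back than shut.
Start: joints at [-1.249, 0.326, -0.193, 1.052, 0, 1.437], TCP at [0.242, -0.494, 0.198] pointing down, gripper open.
Joint ranges: [-2.65, 2.65], [-0.97, 1.79], [-1.3, 1.35], [-1.93, 2.1], [-1.47, 1.37], [-3.14, 3.14]. Speed limits (rad/s): [2.57, 2.57, 3.14, 3.14, 3.14, 3.14].

### API

Orientations are given as a unit quaternion [w, x, y, z].
In Python, from cell import bot gives the robot as it stands. Calls block until the motion is done:
- bot.move_pose(position, orientation): joint-space move of the TCP to a pose.
- bot.move_linear(position, speed=0.15, rotation=None, until_force=None): straight line of the TCP; rotation=None keeps the orientation; speed is the mean speed in m/s. With until_force (N) it stops when the force on the tool has changed by that much, and returns True; else False.
- bot.goto_joints(angles): joint-space move.
- bot.set_gripper(opening, grasp_force=None): opening from 0.0 (shut) to 1.0 (fully open); grasp_force is the grip in N (None keeps the last); returns when the fingers have stopped.
- bot.wait(seconds).
- bot.solve_ik(position, orientation): joint angles nearest the present ones, or None.
- bot.camera(name): name is "scene" or "top" or "wrist"; returns the picture (384x512x3 uint8, red, green, blue); there is no depth.
- bot.calibration(name): a dict with "mtx" (3x3 intrinsics, pixels), "extrinsics" (4x4, takes a point from world to camera coordinates); the wrist camera has in their place "hand_eye" (4x4, takes a point from camera to tool coordinates, whose origin is the TCP and whose axes are the tool frame's). Camera axes: x right, y down, z forward; pixel columns grow to the right and rows downward; lengths in m; the calibration is good to about 2 mm. A picture is of the moment at which its call begins: read the wrist's pose just before it. calibration takes no time and is no camera call.
A pose or a line that the arm cannot do raises bot.PlanningError and nothing moves.
- bot.close_job(): hands the job in, once; it reports no verdict.
Trained networks look in the newest picture that a camera, given by its name, has taken for a name from the list of things; names that differ only in an ending like _2 or _b are one class to them, and where a whole thing is asked for, a point or a joint stands for the part that bears it (a point fixed in the world has none). Each returns a list of dicts, best first, with "confidence" (0 to 1); they miss things now and then, are a little off and sometimes report something else, mostly with a low value. They report only what shows in the picture. A call takes as long as a camera call. They do not tell look-alikes from the thing itself.
- bot.search_frame(camera, thing): "bbox" ([left, top, width, height] in pixels, round what is visible of it).
Readings, each from a call of its own:
- bot.read_clock(): time.
- bot.read_joint_positions(): joint angles.
- bot.read_joint_vel(): joint speeds.
- bot.read_joint_efforts(): joint torques, N m.
- bot.read_position(): TCP position.
- bot.read_tool_rot(): TCP orientation.
- bot.read_ft_force(): force on the tool from outside, world axes, zero at the start.
- bot.read_moment(): the same for the moment, N m.
- bot.read_gripper_width(): opening from 0.0 (shut) to 1.0 (fully open).
Only numpy, scipy, OpenCV 4.12 (cv2) and the standard library are available. Lean on these libraries where they do the work, as an engineer would, in place of code of your own. Each camera call takes 0.05 s, during which the arm holds its last target. There are 200 camera calls.

## Working session

There is one attempt and no reset: what is moved stays moved. The work goes in short steps, each a Python script; the robot and the scene stay as the last script left them, time stands still between calls to the robot, and variables do not carry over. Pictures are saved under pics/ and viewed, about 12 in all and at most 16, crops included, and the job is handed in when it is done.

```bash
mkdir -p pics; ls; python3 - <<'E'
from cell import bot
import cv2,numpy as np
for c in("top","scene"):
    im=bot.camera(c); cv2.imwrite(f"pics/{c}0.png",im[:,:,::-1])
    k=bot.calibration(c); print(c,k["mtx"].round(1).tolist(),k["extrinsics"].round(3).tolist())
    for t in("lens","spacer","amber","green","holder","pad","objective","beaker","adapter"):
        print(t,[([round(v) for v in d["bbox"]],round(d["confidence"],2)) for d in bot.search_frame(c,t)])
print(bot.calibration("wrist"),bot.read_clock(),bot.read_tool_rot())
E
```

```text
pics
top [[434.7, 0.0, 250.3], [0.0, 434.7, 193.6], [0.0, 0.0, 1.0]] [[-0.018, -1.0, -0.021, -0.022], [-0.999, 0.019, -0.051, 0.508], [0.051, 0.02, -0.998, 1.095], [0.0, 0.0, 0.0, 1.0]]
lens [([205, 211, 18, 12], 0.74)]
spacer [([332, 237, 21, 22], 0.6), ([320, 183, 16, 16], 0.57), ([375, 200, 26, 20], 0.51), ([342, 206, 14, 13], 0.46)]
amber [([180, 146, 16, 14], 0.55)]
green [([118, 161, 12, 13], 0.56)]
holder [([223, 146, 24, 33], 0.56)]
pad [([262, 191, 23, 31], 0.67)]
objective [([284, 152, 13, 10], 0.52)]
beaker [([341, 147, 24, 19], 0.56)]
adapter [([120, 214, 22, 22], 0.71)]
scene [[491.4, 0.0, 256.0], [0.0, 491.4, 190.3], [0.0, 0.0, 1.0]] [[0.856, 0.517, -0.004, -0.415], [0.325, -0.543, -0.774, -0.142], [-0.403, 0.661, -0.633, 1.271], [0.0, 0.0, 0.0, 1.0]]
lens [([249, 168, 20, 18], 0.8)]
spacer [([120, 236, 26, 28], 0.92), ([108, 294, 38, 38], 0.79), ([154, 261, 18, 23], 0.7), ([193, 260, 21, 25], 0.6), ([286, 184, 34, 41], 0.39)]
amber [([328, 177, 18, 16], 0.73)]
green [([340, 139, 22, 10], 0.68)]
holder [([284, 187, 36, 40], 0.93)]
pad [([212, 205, 34, 20], 0.62)]
objective [([260, 234, 19, 26], 0.72)]
beaker [([206, 280, 31, 43], 0.79), ([286, 186, 33, 38], 0.61)]
adapter [([287, 122, 20, 15], 0.5)]
{'mtx': array([[280.049205  ,   0.        , 253.3263581 ],
       [  0.        , 280.049205  , 190.87755691],
       [  0.        ,   0.        ,   1.        ]]), 'hand_eye': array([[ 9.99997835e-01, -1.89886544e-03, -8.50618457e-04,
         7.40852529e-04],
       [ 1.97069814e-04, -3.20541749e-01,  9.47234368e-01,
        -1.75658068e-01],
       [-2.07132933e-03, -9.47232485e-01, -3.20540681e-01,
         8.27338961e-02],
       [ 0.00000000e+00,  0.00000000e+00,  0.00000000e+00,
         1.00000000e+00]])} 1.0 [-0.60002031  0.60003827 -0.37411391  0.37412361]
```

```bash
python3 - <<'E'
import cv2
a=cv2.imread("pics/top0.png")[125:275,105:415]; cv2.imwrite("pics/topc.png",cv2.resize(a,None,fx=2.55,fy=2.55,interpolation=cv2.INTER_CUBIC))
a=cv2.imread("pics/scene0.png")[110:350,90:390]; cv2.imwrite("pics/scenec.png",cv2.resize(a,None,fx=2.5,fy=2.5,interpolation=cv2.INTER_CUBIC))
E
```

```text
(no output)
```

View pics/topc.png

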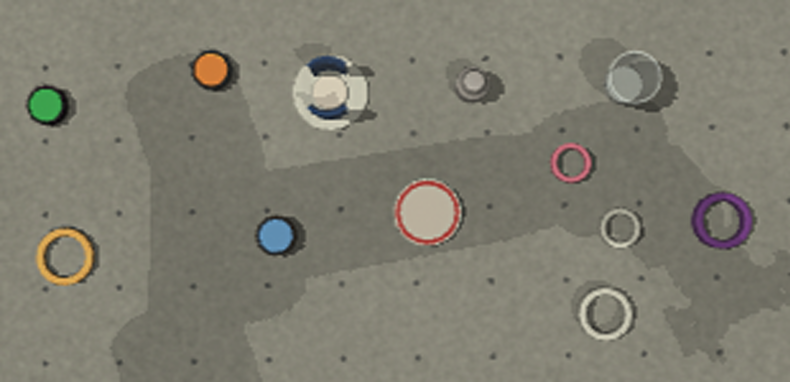

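View pics/scenec.png

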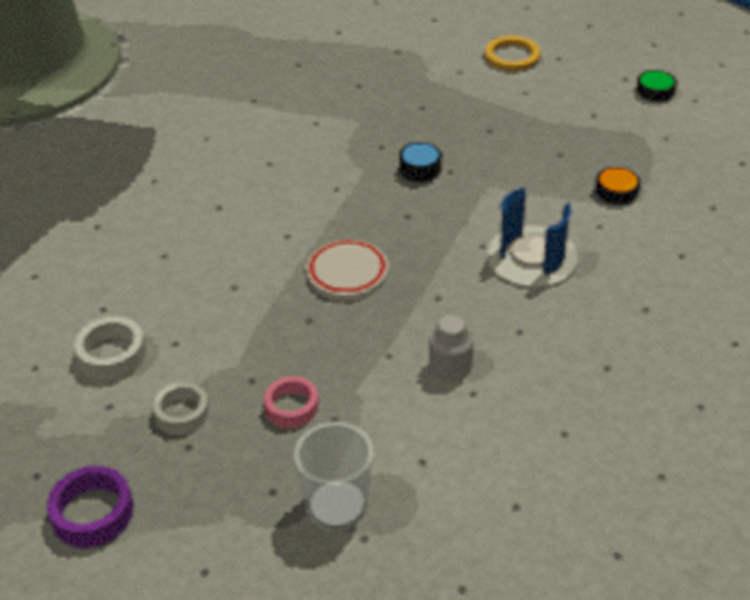

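```bash
cat > h.py <<'E'
from cell import bot
import numpy as np, cv2
from scipy.spatial.transform import Rotation as R
def quat(yaw):
    x=np.array([np.cos(yaw),np.sin(yaw),0]);y=np.array([0,0,-1.]);M=np.stack([x,y,np.cross(x,y)],1)
    return R.from_matrix(M).as_quat(scalar_first=True)
def cam(name):
    "K, world->camera 4x4"
    k=bot.calibration(name)
    if name!="wrist": return k["mtx"],k["extrinsics"]
    T=np.eye(4);T[:3,:3]=R.from_quat(bot.read_tool_rot(),scalar_first=True).as_matrix();T[:3,3]=bot.read_position()
    return k["mtx"],np.linalg.inv(T@k["hand_eye"])
def ray(uv,K,E,z):
    d=E[:3,:3].T@np.linalg.inv(K)@[uv[0],uv[1],1]; c=-E[:3,:3].T@E[:3,3]
    return (c+d*(z-c[2])/d[2])[:2]
def proj(P,K,E):
    q=(np.atleast_2d(P)@E[:3,:3].T+E[:3,3])@K.T
    return q[:,:2]/q[:,2:]
E
python3 - <<'E'
from h import *
K,E=cam("top")
for n,u,z in [("lens",(276,236),.018),("spacer",(620,228),.014),("amber",(211,70),.014),("green",(47,105),.014),("seat",(329,93),.01),("pad",(429,212),.008),("wallA",(327,65),.056),("wallB",(328,107),.056),("big",(607,313),.014),("pink",(570,163),.014),("purple",(721,220),.014)]:
    print(n,ray((u[0]/2.55+105,u[1]/2.55+125),K,E,z).round(3))
print(R.from_quat(bot.read_tool_rot(),scalar_first=True).as_matrix().round(2))
for p in ((.5,.05),(.5,-.27),(.56,.22)):
  for a in (1.57,-1.57): print(p,a,bot.solve_ik([*p,.12],quat(a)))
E
```

```text
lens [0.448 0.064]
spacer [ 0.45  -0.278]
amber [0.616 0.127]
green [0.584 0.293]
seat [0.591 0.009]
pad [ 0.47  -0.089]
wallA [0.613 0.008]
wallB [0.572 0.008]
big [ 0.367 -0.262]
pink [ 0.516 -0.23 ]
purple [ 0.456 -0.377]
[[ 0.44 -0.    0.9 ]
 [-0.9  -0.    0.44]
 [ 0.   -1.   -0.  ]]
(0.5, 0.05) 1.57 [-0.04732965  0.30928975 -0.43270683  0.82879975  0.         -0.04653333]
(0.5, 0.05) -1.57 [-0.04732965  0.30928975 -0.43270683  0.82879975  0.          3.09346667]
(0.5, -0.27) 1.57 [-0.62502024  0.4218785  -0.26051267  0.88840516  0.         -0.62422392]
(0.5, -0.27) -1.57 [-0.62502024  0.4218785  -0.26051267  0.88840516  0.          2.51577608]
(0.56, 0.22) 1.57 [ 0.25169912  0.47973544 -0.16631511  0.92474578  0.          0.25249545]
(0.56, 0.22) -1.57 [ 0.25169912  0.47973544 -0.16631511  0.92474578  0.         -2.89068986]
```

```bash
python3 - <<'E'
from h import *
import pickle
V={}
H=np.pi/2
for n,p,a in [("spacer",(.45,-.278),H),("pad",(.47,-.089),H),("lens",(.448,.064),H),("green",(.584,.293),H),("amber",(.616,.127),H),("holder",(.591,.009),H),("holder2",(.591,.009),-H)]:
    bot.move_pose([*p,.12],quat(a)); bot.wait(.2)
    K,E=cam("wrist"); im=bot.camera("wrist"); cv2.imwrite(f"pics/w_{n}.png",im[:,:,::-1])
    d=[([round(v) for v in x["bbox"]],round(x["confidence"],2)) for x in bot.search_frame("wrist",n.strip("2"))]
    V[n]=(K,E,d); print(n,d,proj([*p,.01],K,E).round(),bot.read_clock())
pickle.dump(V,open("v.pkl","wb"))
g=lambda n:cv2.imread(f"pics/w_{n}.png")
cv2.imwrite("pics/t1.png",cv2.resize(np.vstack([np.hstack([g(a) for a in r]) for r in (("spacer","pad"),("lens","green"))]),(800,600)))
cv2.imwrite("pics/t2.png",np.hstack([cv2.resize(g(a)[60:360,100:412],(400,385)) for a in ("holder","holder2")]))
E
```

```text
spacer [([131, 156, 60, 58], 0.9), ([236, 157, 38, 40], 0.81), ([277, 214, 35, 33], 0.62), ([247, 63, 56, 59], 0.56)] [[254. 178.]] 3.1417
pad [([223, 145, 67, 61], 0.97)] [[255. 178.]] 4.225
lens [] [[255. 177.]] 5.1917
green [([238, 160, 41, 34], 0.73)] [[255. 178.]] 6.5333
amber [([234, 162, 40, 38], 0.73), ([156, 0, 50, 22], 0.26)] [[252. 178.]] 7.55
holder [([220, 144, 68, 80], 0.77)] [[253. 178.]] 8.4
holder2 [([221, 141, 66, 77], 0.65)] [[253. 179.]] 11.35
```

View pics/t1.png

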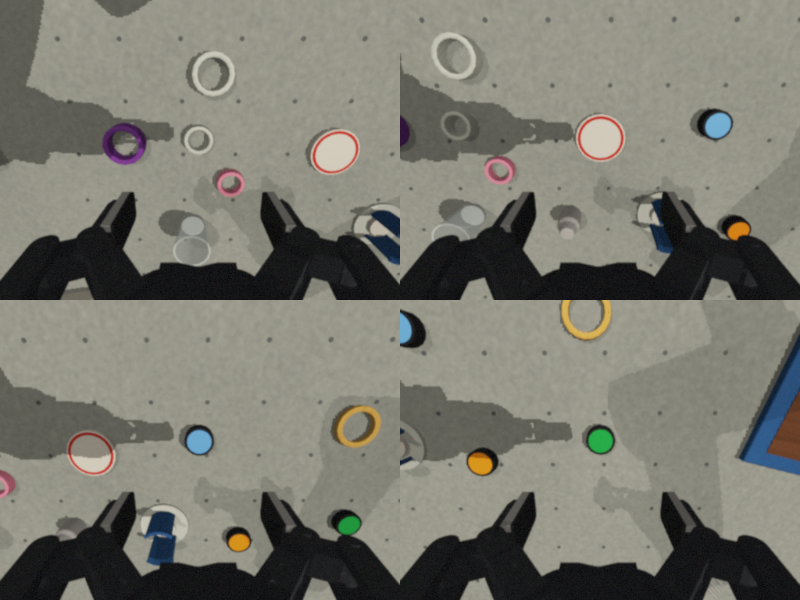

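View pics/t2.png

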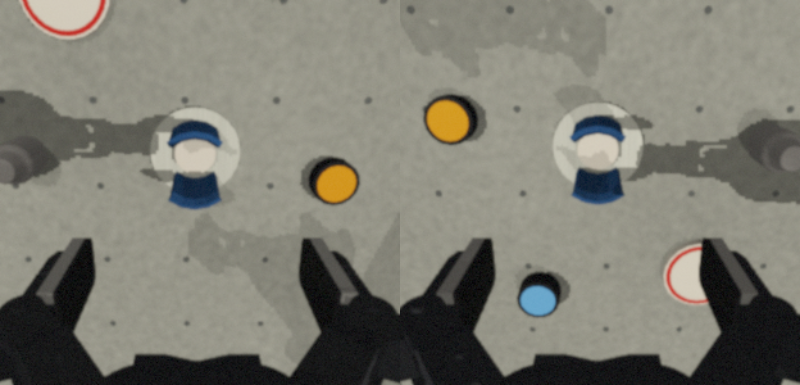

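```bash
python3 - <<'E'
from h import *
import pickle
from scipy.optimize import minimize
V=pickle.load(open("v.pkl","rb"))
def hsv(n): return cv2.cvtColor(cv2.imread(f"pics/w_{n}.png"),cv2.COLOR_BGR2HSV)
lim={"lens":((95,80,130),(115,255,255),.018),"amber":((12,120,120),(25,255,255),.014),"green":((45,100,80),(85,255,255),.014)}
out={}
for n,(lo,hi,z) in lim.items():
    m=cv2.inRange(hsv(n),lo,hi); m[:140]=0;m[215:]=0;m[:,:215]=0;m[:,295:]=0
    M=cv2.moments(m,True); K,E,_=V[n]; out[n]=ray((M["m10"]/M["m00"],M["m01"]/M["m00"]),K,E,z)
    print(n,out[n].round(4),"diam mm",2*np.sqrt(M["m00"]/np.pi)/K[0,0]*(E[:3,:3]@[*out[n],z]+E[:3,3])[2]*1e3)
# pad: red circle, spacer: bright ring
for n,z in (("pad",.008),("spacer",.014)):
    h=hsv(n); K,E,d=V[n]
    if n=="pad": m=cv2.inRange(h,(0,100,80),(8,255,255))|cv2.inRange(h,(172,100,80),(180,255,255))
    else: m=cv2.inRange(h,(0,0,165),(180,60,255))
    w=np.zeros_like(m); cv2.circle(w,(254,178),36 if n=="pad" else 24,255,-1); m&=w
    c=max(cv2.findContours(m,cv2.RETR_EXTERNAL,cv2.CHAIN_APPROX_NONE)[0],key=cv2.contourArea)
    (u,v),ax,_=cv2.fitEllipse(c); out[n]=ray((u,v),K,E,z); print(n,out[n].round(4),(u,v),ax)
# holder
def quads(p,K,E):
    x,y,t=p;polys=[]
    for s in (0,np.pi):
        a=np.arcsin(np.clip(1,-1,1)) 
        th=np.linspace(-1,1,13)
        for i in range(12):
            for z0,z1,ri in ((.004,.050,.0225),(.050,.056,.0240)):
                P=[]
                for k in (i,i+1):
                    for r in (ri,.0275):
                        al=th[k]*np.arccos(.015*1.0/.025) if False else th[k]*(np.pi/2-np.arcsin(.015/r))+s+t
                        P+=[[x+r*np.cos(al),y+r*np.sin(al),z] for z in (z0,z1)]
                polys.append(cv2.convexHull((proj(P,K,E)*64).astype(np.int32)))
    return polys
C={}
for n in ("holder","holder2"):
    m=cv2.inRange(hsv(n),(100,90,15),(125,255,150)); w=np.zeros_like(m); w[130:240,200:310]=255; m&=w
    C[n]=cv2.GaussianBlur(m,(0,0),1.5).astype(float)
    cv2.imwrite(f"pics/m_{n}.png",m)
def cost(p,ns,ret=False):
    c=0
    for n in ns:
        K,E,_=V[n]; r=np.zeros((384,512),np.uint8)
        for q in quads(p,K,E): cv2.fillConvexPoly(r,q,255,cv2.LINE_8,6)
        if ret: return r
        c+=((cv2.GaussianBlur(r,(0,0),1.5)-C[n])**2).sum()/255**2
    return c
for ns in (["holder"],["holder2"],["holder","holder2"]):
    best=min((minimize(cost,(.591,.009,t),args=(ns,),method="Nelder-Mead",options=dict(initial_simplex=[(.591,.009,t),(.596,.009,t),(.591,.014,t),(.591,.009,t+.1)],xatol=1e-4)) for t in (-.15,0,.15)),key=lambda r:r.fun)
    print(ns,best.x.round(4),best.fun)
out["holder"]=best.x
pickle.dump(out,open("pos.pkl","wb"))
I=[]
for n in ("holder","holder2"):
    im=cv2.imread(f"pics/w_{n}.png"); r=cost(best.x,[n],True)
    cv2.drawContours(im,cv2.findContours(r,cv2.RETR_LIST,cv2.CHAIN_APPROX_NONE)[0],-1,(0,0,255),1)
    for z,rad in ((.004,.038),(.01,.017)):
        a=np.linspace(0,6.28,60); q=proj(np.c_[best.x[0]+rad*np.cos(a),best.x[1]+rad*np.sin(a),0*a+z],*V[n][:2]); cv2.polylines(im,[q.round().astype(np.int32)],True,(0,255,0),1)
    I.append(cv2.resize(im[125:245,190:320],None,fx=3,fy=3))
for n in ("spacer","lens"):
    im=cv2.imread(f"pics/w_{n}.png"); z=dict(spacer=.014,lens=.018)[n]
    I.append(cv2.resize(im[125:245,190:320],None,fx=3,fy=3)) 
    q=(proj([*out[n],z],*V[n][:2])[0]-[190,125])*3; cv2.circle(I[-1],tuple(int(v) for v in q),2,(0,0,255),-1)
cv2.imwrite("pics/hold.png",np.vstack([np.hstack(I[:2]),np.hstack(I[2:])])[:600])
E
```

```text
lens [0.4498 0.0634] diam mm 32.545342261913895
amber [0.6179 0.1267] diam mm 33.002577518979585
green [0.5855 0.294 ] diam mm 33.428756254426645
pad [ 0.4694 -0.088 ] (256.3790283203125, 176.5322265625) (55.264915466308594, 57.30009460449219)
spacer [ 0.4505 -0.2783] (254.10406494140625, 179.46669006347656) (34.95355987548828, 35.9594612121582)
['holder'] [0.5938 0.0071 0.2305] 379.3089888504421
['holder2'] [0.5932 0.0079 0.1828] 384.90060745866975
['holder', 'holder2'] [0.5935 0.008  0.192 ] 781.8889350249904
```

View pics/hold.png

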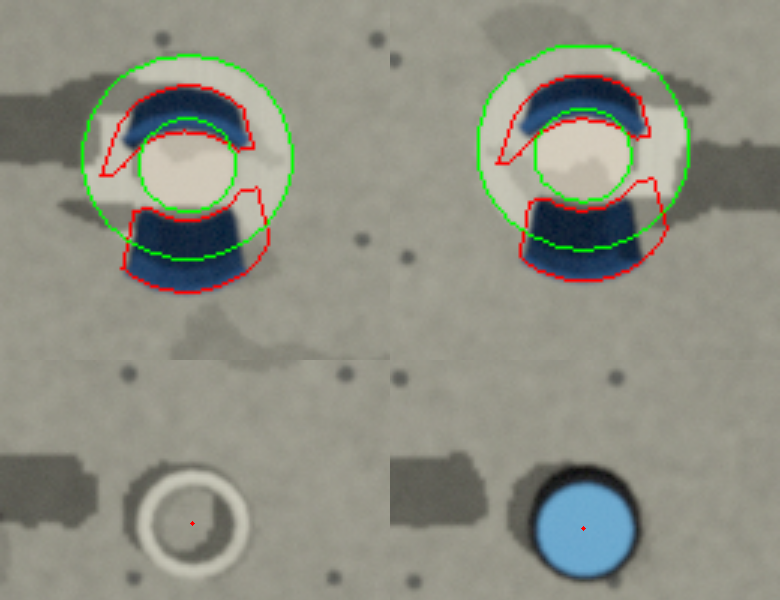

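```bash
python3 - <<'E'
from h import *
import pickle
from scipy.optimize import minimize
V=pickle.load(open("v.pkl","rb")); out=pickle.load(open("pos.pkl","rb"))
C={n:cv2.GaussianBlur(cv2.imread(f"pics/m_{n}.png",0),(0,0),1.5).astype(float) for n in("holder","holder2")}
def render(p,n):
    x,y,t,b=p; K,E,_=V[n]; r=np.zeros((384,512),np.uint8); th=np.linspace(-b,b,13)
    for s in (0,np.pi):
        for i in range(12):
            for z0,z1,ri in ((.004,.050,.0225),(.050,.056,.0240)):
                P=[[x+q*np.cos(al+s+t),y+q*np.sin(al+s+t),z] for al in th[i:i+2] for q in (ri,.0275) for z in (z0,z1)]
                cv2.fillConvexPoly(r,cv2.convexHull((proj(P,K,E)*64).astype(np.int32)),255,cv2.LINE_8,6)
    return r
def cost(p,ns): return sum(((cv2.GaussianBlur(render(p,n),(0,0),1.5)-C[n])**2).sum()/255**2 for n in ns)
for ns in (["holder"],["holder2"],["holder","holder2"]):
    best=min((minimize(cost,(.593,.008,t,.8),args=(ns,),method="Nelder-Mead",options=dict(initial_simplex=np.array([.593,.008,t,.8])+np.vstack([np.zeros(4),np.diag([.004,.004,.08,.1])]),xatol=1e-4)) for t in (-.12,0,.12)),key=lambda r:r.fun)
    print(ns,best.x.round(4),round(best.fun))
out["holder"]=best.x; pickle.dump(out,open("pos.pkl","wb"))
I=[]
for n in ("holder","holder2"):
    im=cv2.imread(f"pics/w_{n}.png")
    cv2.drawContours(im,cv2.findContours(render(best.x,n),cv2.RETR_LIST,cv2.CHAIN_APPROX_NONE)[0],-1,(0,0,255),1)
    I.append(cv2.resize(im[125:245,190:320],None,fx=3,fy=3))
cv2.imwrite("pics/hold2.png",np.hstack(I))
E
```

```text
['holder'] [0.5938 0.0077 0.0082 0.6615] 54
['holder2'] [0.5936 0.008  0.0027 0.6575] 52
['holder', 'holder2'] [ 0.5936  0.008  -0.0008  0.654 ] 109
```

View pics/hold2.png

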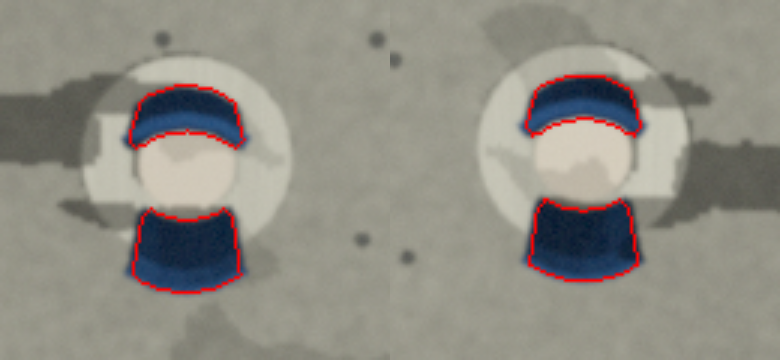

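```bash
cat >> h.py <<'E'
import pickle
P=pickle.load(open("pos.pkl","rb")); H=np.pi/2
def pick(n,zt=.003,force=30):
    x,y=P[n][:2]
    bot.set_gripper(.68)
    bot.move_pose([x,y,.10],quat(H))
    bot.move_linear([x,y,.03],.15)
    hit=bot.move_linear([x,y,zt],.05,until_force=8)
    bot.set_gripper(0,grasp_force=force)
    w=bot.read_gripper_width()
    f0=bot.read_ft_force()
    bot.move_linear([x,y,.11],.12)
    print(n,"hit",hit,"width",round(w,3),round(bot.read_gripper_width(),3),"t",bot.read_clock(),bot.read_ft_force().round(2))
def shot(cam_,name):
    im=bot.camera(cam_); cv2.imwrite(f"pics/{name}.png",im[:,:,::-1]); return im
E
python3 - <<'E'
from h import *
pick("lens",.004)
x,y=P["holder"][:2]
bot.move_linear([x,y,.11],.15); bot.wait(.2)
K,E=cam("wrist"); im=shot("wrist","g_lens")
print(proj([*bot.read_position()[:2],.11-.004+.018],K,E), bot.read_clock(), bot.read_position())
cv2.imwrite("pics/g_lens_c.png",cv2.resize(im[100:360,120:390,::-1],None,fx=2,fy=2))
E
```

```text
lens hit False width -0.001 0.004 t 17.225 [-0.94  0.02  0.01]
[[254.31368396 231.24320259]] 18.65 [0.59322873 0.0082501  0.11025225]
```

View pics/g_lens_c.png

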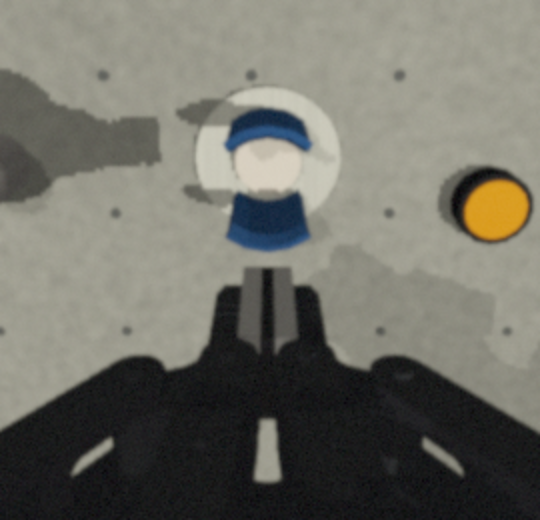

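```bash
python3 - <<'E'
from h import *
im=shot("top","top1"); K,E=cam("top")
for c in("top","scene"):
    if c=="scene": shot("scene","scene1")
    K,E=cam(c)
    d=bot.search_frame(c,"lens"); print(c,[(x["bbox"],x["confidence"]) for x in d])
    for x in d:
        b=x["bbox"];print(ray((b[0]+b[2]/2,b[1]+b[3]/2),K,E,.012))
a=cv2.imread("pics/top1.png")[125:275,105:415]; b=cv2.imread("pics/scene1.png")[110:300,180:400]
cv2.imwrite("pics/s1.png",np.vstack([cv2.resize(a,(540,261)),cv2.resize(b,(540,339*54//54))]))
E
```

```text
top []
scene [([250.1, 168.7, 16.9, 13.7], 0.61), ([212.1, 204.5, 33.5, 21.1], 0.22)]
[0.45764056 0.05635924]
[ 0.47369432 -0.08963465]
```

View pics/s1.png

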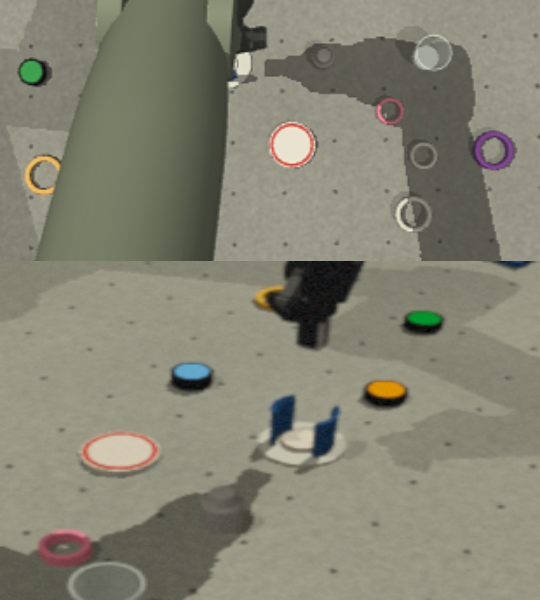

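```bash
cat >> h.py <<'E'
lim={"lens":((95,80,130),(115,255,255),.018),"amber":((12,120,120),(25,255,255),.014),"green":((45,100,80),(85,255,255),.014)}
def glass(n,z=None,roi=None):
    "position of the glass disc nearest the picture's middle"
    lo,hi,h=lim[n]; K,E=cam("wrist"); im=bot.camera("wrist")
    m=cv2.inRange(cv2.cvtColor(im,cv2.COLOR_RGB2HSV),lo,hi)
    cnt,_,st,ce=cv2.connectedComponentsWithStats(m); i=1+np.argmax(st[1:,4])
    p=ray(ce[i],K,E,h if z is None else z); print(n,p.round(4),"area",st[i,4],"px",ce[i].round(1)); return p
E
python3 - <<'E'
from h import *
x,y=P["lens"]
bot.move_pose([x,y,.12],quat(H)); bot.wait(.2); glass("lens"); print(bot.read_position().round(4))
bot.set_gripper(.68); print(bot.read_gripper_width(),bot.read_clock())
E
```

```text
lens [0.4498 0.0635] area 788 px [254.4 178.7]
[0.4508 0.063  0.1199]
0.679247426089224 20.35
```

```bash
python3 - <<'E'
from h import *
x,y=P["lens"]
bot.move_linear([x,y,.03],.15); print(bot.read_position().round(4),bot.read_ft_force().round(2))
h=bot.move_linear([x,y,.004],.05,until_force=8); print(h,bot.read_position().round(4),bot.read_gripper_width(),bot.read_ft_force().round(2))
im=shot("wrist","down"); b=shot("scene","down_s")
cv2.imwrite("pics/dn.png",np.hstack([cv2.resize(im[120:340,100:400,::-1],(480,352)),cv2.resize(b[120:220,200:290,::-1],(316,352))]))
E
```

```text
[0.4502 0.0634 0.0304] [ 0.63 -0.53 -0.2 ]
False [0.4496 0.0634 0.0038] 0.6777633299821917 [ 0.69  0.62 -0.08]
```

View pics/dn.png

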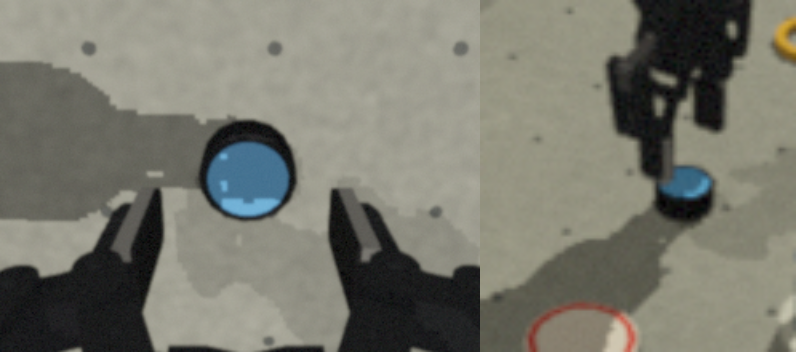

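```bash
python3 - <<'E'
from h import *
K,E=cam("scene")
for z in (.09,.1,.11,.12,.13,.14): print(z,proj([.5932,.00825,z],K,E))
K,E=cam("wrist");p=bot.read_position()
print([ (d,proj(p+[0,0,d],K,E).round(1).tolist()) for d in(0,.01,.02,.03)])
print(bot.read_joint_positions(), bot.calibration("wrist")["hand_eye"].round(3).tolist())
E
```

```text
0.09 [[304.44279305 178.39920383]]
0.1 [[304.73802803 174.41530008]]
0.11 [[305.03712462 170.37928762]]
0.12 [[305.3401591  166.29013736]]
0.13 [[305.64720974 162.14679294]]
0.14 [[305.95835692 157.94816981]]
[(0, [[254.3, 221.9]]), (0.01, [[254.4, 228.4]]), (0.02, [[254.4, 235.6]]), (0.03, [[254.5, 243.6]])]
[-2.26822106e-02  3.96871054e-01 -6.81784334e-01  4.91882168e-01
 -2.93532348e-06 -2.26743558e-02] [[1.0, -0.002, -0.001, -0.0], [0.0, -0.319, 0.948, -0.176], [-0.002, -0.948, -0.319, 0.082], [0.0, 0.0, 0.0, 1.0]]
```

```bash
python3 - <<'E'
from h import *
print(bot.grip_depth)
x=.45; bot.move_linear([.45,.063,.05],.15); bot.set_gripper(0); bot.move_linear([.43,.0,.03],.15)
for z in (0,-.01,-.02,-.03,-.036):
    try: h=bot.move_linear([.43,0,z],.04,until_force=4)
    except Exception as e: print(e);break
    print(z,h,bot.read_position().round(4),bot.read_ft_force().round(1))
    if h: break
bot.move_linear([.43,0,.04],.15); print(bot.read_clock())
E
```

```text
0.0187
0 False [ 4.301e-01 -1.000e-04  1.000e-04] [-0.3 -0.1  0. ]
-0.01 False [ 4.296e-01  1.000e-04 -1.030e-02] [ 0.2 -0.1 -1. ]
-0.02 False [ 4.296e-01  1.000e-04 -2.030e-02] [-0.8 -0.3 -0.4]
-0.03 False [ 4.296e-01  1.000e-04 -3.030e-02] [-0.2  0.4 -0.2]
-0.036 True [ 4.307e-01 -1.000e-04 -3.320e-02] [-2.5 -0.2 14.7]
26.4667
```

```bash
python3 - <<'E'
from h import *
K,E=cam("wrist");p=bot.read_position()
for dx in (-.014,-.011,-.008,0): print(dx,proj(p+[dx,0,.0325],K,E).round(1).tolist())
E
```

```text
-0.014 [[254.5, 223.7]]
-0.011 [[254.5, 228.5]]
-0.008 [[254.5, 233.3]]
0 [[254.5, 245.8]]
```

```bash
cat >> h.py <<'E'
TIP=-.0325   # TCP height at which the shut tips touch the bench (found by touching)
E
sed -i 's/zt=.003/zt=-.030/' h.py
python3 - <<'E'
from h import *
pick("lens",-.029)
bot.wait(.2); p=bot.read_position(); K,E=cam("wrist"); print(p)
q=glass("lens",z=p[2]+.029+.018); print("offset",q-p[:2])
im=shot("wrist","g2"); b=shot("scene","g2s"); u=proj(p+[0,0,.04],*cam("scene"))[0].astype(int)
b=b[u[1]-45:u[1]+45,u[0]-40:u[0]+40]
cv2.imwrite("pics/g2c.png",np.hstack([cv2.resize(im[140:340,110:400,::-1],(480,331)),cv2.resize(b[:,:,::-1],(300,331))]))
E
```

```text
lens hit False width 0.435 0.442 t 31.0667 [-0.26 -0.98  0.06]
[0.4493066  0.06341918 0.10944234]
lens [0.4465 0.0645] area 1938 px [256.6 254.9]
offset [-0.0027829   0.00104736]
```

View pics/g2c.png

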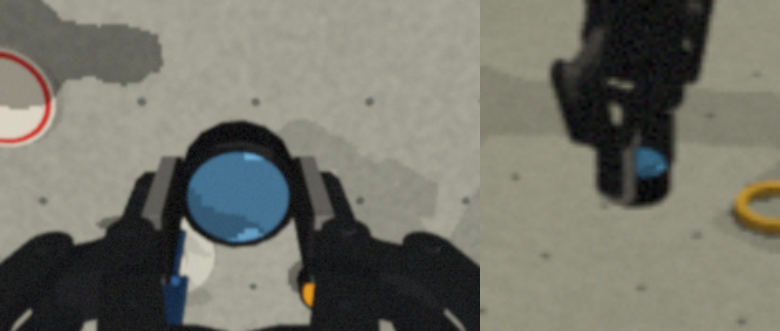

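```bash
cat >> h.py <<'E'
def inhand(n,zt):
    "centre of the held glass minus TCP, xy, from the outline of the glass"
    lo,hi,h=lim[n]; p=bot.read_position(); K,E=cam("wrist"); im=bot.camera("wrist")
    m=cv2.inRange(cv2.cvtColor(im,cv2.COLOR_RGB2HSV),(lo[0],80,55),(hi[0]+5,255,255)); m[:,:205]=0;m[:,305:]=0;m[:200]=0;m[310:]=0
    m=cv2.morphologyEx(m,cv2.MORPH_OPEN,np.ones((3,3)))
    c=max(cv2.findContours(m,cv2.RETR_EXTERNAL,cv2.CHAIN_APPROX_NONE)[0],key=cv2.contourArea)
    (u,v),ax,_=cv2.fitEllipse(cv2.convexHull(c)); o=ray((u,v),K,E,p[2]-zt+h)-p[:2]
    print(n,"in hand",(round(u,1),round(v,1)),np.round(ax,1),"offset",o.round(4)); return o
def place(xy,z_under,zt,drop=.0015,hover=.11):
    "put the held thing (grasped with the TCP at zt) down at height z_under"
    z=z_under+zt; x,y=xy
    bot.move_linear([x,y,hover],.2)
    bot.move_linear([x,y,z+.05],.15)
    bot.move_linear([x,y,z+.006],.08); print("6mm above",bot.read_ft_force().round(1))
    hit=bot.move_linear([x,y,z-drop],.02,until_force=4)
    print("hit",hit,"pos",bot.read_position().round(4),"want z",round(z,4),bot.read_ft_force().round(1),bot.read_gripper_width())
def release():
    bot.set_gripper(.62); p=bot.read_position(); bot.move_linear([p[0],p[1],.11],.12); print("t",bot.read_clock())
E
python3 - <<'E'
from h import *
inhand("lens",-.029); o=inhand("lens",-.029)
if np.abs(o).max()<.004:
    place(P["holder"][:2]-np.array([o[0],0]),.010,-.029)
    im=shot("wrist","pl"); b=shot("scene","pls")
    cv2.imwrite("pics/plc.png",np.hstack([cv2.resize(im[140:340,110:400,::-1],(480,331)),cv2.resize(b[150:250,260:350,::-1],(300,331))]))
    print(bot.read_clock())
E
```

```text
lens in hand (253.5, 258.3) [55.6 62.4] offset [-0.0007 -0.0006]
lens in hand (253.5, 258.3) [55.7 62.2] offset [-0.0008 -0.0006]
6mm above [ 1.   0.2 -0.1]
hit True pos [ 0.595   0.0079 -0.0185] want z -0.019 [-1.4  0.9  5.4] 0.436747982435301
34.275
```

View pics/plc.png

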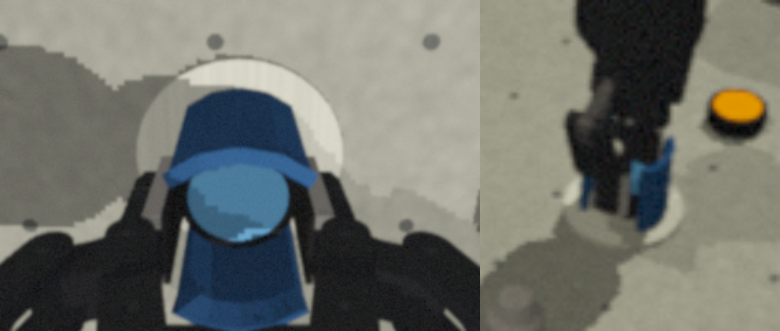

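```bash
python3 - <<'E'
from h import *
release()
bot.move_linear([.52,-.14,.13],.25)
pick("spacer")
bot.wait(.1); p=bot.read_position()
K,E=cam("wrist"); im=shot("wrist","sp")
# model outline of the held ring at the expected place
a=np.linspace(0,2*np.pi,80); im=im[:,:,::-1].copy(); zu=p[2]+.030
for r,z in ((.02,zu+.014),(.0145,zu+.014),(.02,zu)):
    q=proj(np.c_[p[0]+r*np.cos(a),p[1]+r*np.sin(a),0*a+z],K,E); cv2.polylines(im,[(q*16).astype(np.int32)],True,(0,0,255),1,cv2.LINE_AA,4)
cv2.imwrite("pics/spc.png",cv2.resize(im[180:320,170:340],None,fx=3,fy=3))
E
```

```text
t 35.8
spacer hit False width 0.452 0.451 t 41.1167 [-0.16  0.28 -0.68]
```

View pics/spc.png

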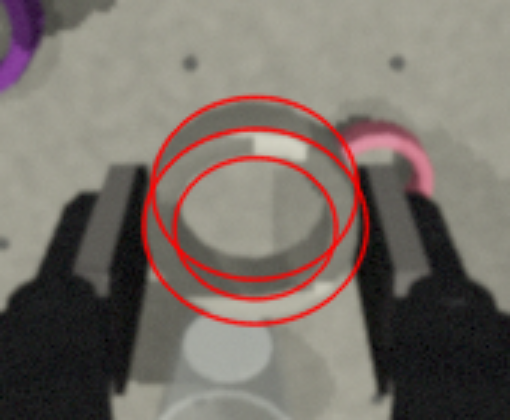

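```bash
python3 - <<'E'
from h import *
bot.move_linear([.50,-.15,.13],.25)
place(P["holder"][:2],.028,-.030,hover=.12)
im=shot("wrist","pl2"); b=shot("scene","pls2")
cv2.imwrite("pics/plc2.png",np.hstack([cv2.resize(im[140:340,110:400,::-1],(480,331)),cv2.resize(b[150:250,260:350,::-1],(300,331))]))
print(bot.read_clock())
E
```

```text
6mm above [-0.   0.6 -0.4]
hit True pos [ 0.5943  0.0079 -0.0013] want z -0.002 [-0.6  0.   4.8] 0.4499361320323565
44.825
```

View pics/plc2.png

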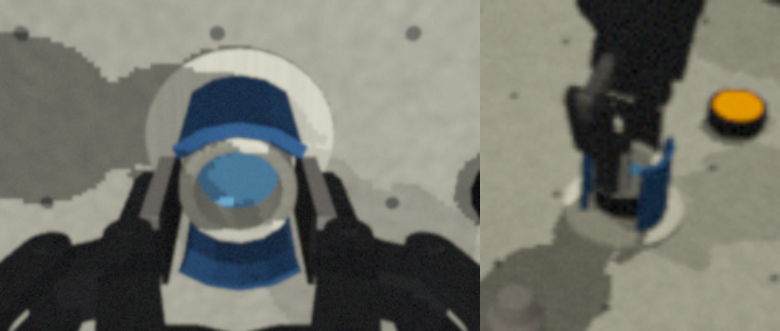

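```bash
python3 - <<'E'
from h import *
release()
b=shot("wrist","after2")
pick("amber"); bot.wait(.1)
o=inhand("amber",-.030)
if np.abs(o).max()<.004:
    place(P["holder"][:2]-np.array([o[0],0]),.042,-.030,hover=.13)
im=shot("wrist","pl3"); s=shot("scene","pls3")
cv2.imwrite("pics/plc3.png",np.vstack([np.hstack([cv2.resize(im[140:340,110:400,::-1],(480,331)),cv2.resize(s[150:250,260:350,::-1],(300,331))]),cv2.resize(b[140:255,120:390,::-1],(780,265))]))
print(bot.read_clock())
E
```

```text
t 46.2
amber hit False width 0.436 0.434 t 50.6333 [-0.98  0.84 -0.77]
amber in hand (253.4, 255.1) [54.7 61.3] offset [-0.0008 -0.0006]
6mm above [-0.5  0.7  0. ]
hit True pos [0.5951 0.0079 0.0126] want z 0.012 [-0.9 -0.1  4.9] 0.43187180755302584
53.3083
```

View pics/plc3.png

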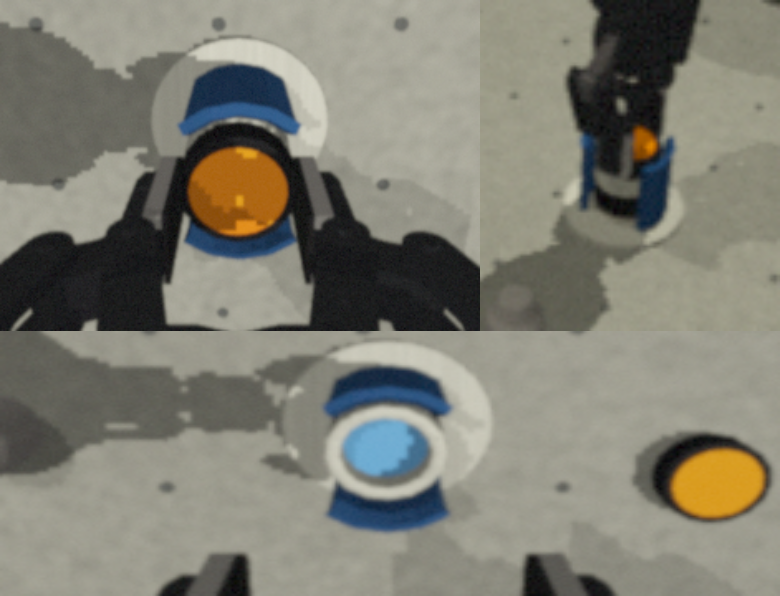

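```bash
python3 - <<'E'
from h import *
release()
b=shot("wrist","after3")
pick("green"); bot.wait(.1)
o=inhand("green",-.030)
if np.abs(o).max()<.004:
    bot.move_linear([.48,.1,.11],.25)
    place(P["pad"]-o,.008,-.030)
    release()
    x,y=P["pad"]; bot.move_linear([x,y,.12],.1); bot.wait(.2)
    glass("green",.022); im=shot("wrist","pl4")
    bot.move_linear([.40,-.30,.2],.25)
    s=shot("scene","fs"); t=shot("top","ft")
    cv2.imwrite("pics/fin.png",np.vstack([np.hstack([cv2.resize(b[140:260,120:390,::-1],(400,178)),cv2.resize(im[120:240,120:390,::-1],(400,178))]),np.hstack([cv2.resize(s[120:340,100:380,::-1],(400,314)),cv2.resize(t[125:275,105:415,::-1],(400,194))if 0 else cv2.resize(t[130:230,170:310,::-1],(400,314))])]))
print(bot.read_clock())
E
```

```text
t 54.575
green hit False width 0.436 0.439 t 59.5583 [ 0.38 -0.29 -1.21]
green in hand (253.5, 255.3) [54.6 60.5] offset [-0.0007 -0.0005]
6mm above [ 1.4  0.3 -0.6]
hit True pos [ 0.4707 -0.0877 -0.0214] want z -0.022 [-0.4 -0.2  5.4] 0.43326629360120117
t 65.1333
green [ 0.4704 -0.0884] area 847 px [253.5 182.6]
66.8833
```

View pics/fin.png

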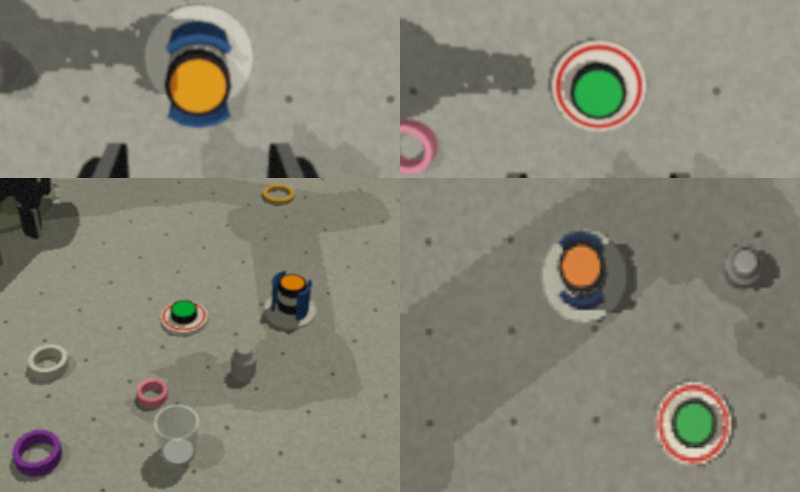

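```bash
python3 - <<'E'
from h import *
print(bot.read_ft_force().round(1)); bot.close_job()
E
```

```text
[ 0.2  0.4 -0.1]
the job is handed in; nothing more can be done
```

The stack is built in the holder as asked: lens, then the small aluminium spacer, then amber. The green spare is parked on the pad, and I handed the job in at about 67 s.

- **Seating:** each part was lowered until light contact, about 5 N. That came 0.5–0.7 mm above the nominal height for all four parts, which suggests they are fully seated. The last pictures show amber level between the wall tops.
- **Green on the pad:** its centre measured within about 1 mm of the pad's measured centre.
- **Bystanders:** by eye in the last pictures, the objective and beaker look where they started. The brass ring also looks in place, but it shows only small in that view. I did not measure any of the three.

**What went wrong:**
- My first lens grasp closed on air. The real fingertips sit about 32 mm short of the reported TCP. I found this by touching the bare bench with the fingers shut (14.7 N reading) and corrected for it. The lens measured in the same place afterwards.
- The fingers also looked about 3 mm off the TCP sideways. I did not resolve that, but it did not affect the result.
- A model outline drawn over the spacer while it was held was 1–2 mm off. It still went in cleanly.

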